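Sort the bag clips by spring stiffness

ROBOT

A 6-joint arm with a two-finger parallel gripper is mounted at the origin on the work surface. World frame = base frame: x ahead of the robot, y to its left, z up, the work surface at z = 0. Lengths are in m, angles in degrees, forces in N, time in s.
With the tool pointing down it reaches from about 0.35 to 0.875 m from the base axis. Payload 15.5 kg.
Tool frame: the origin (TCP) lies between the finger pads; the fingertips stand 25 mm ahead of it and the grasp point (between the pads) lies 6 mm ahead of it; z points along the fingers, y is the direction in which the jaws open and shut (so a half turn about z gives the same grasp; the last joint's range is limited). The gripper opens to 85 mm and grips with 20 to 120 N. Pads are 22 mm wide; open, the fingers measure 114 mm over their backs; the gripper's body (76 mm by 85 mm) begins 54 mm behind the grasp point. The pads swing forward as they close: fully open they stand 13 mm farther back than shut.
Start: joints at [-74.112, 28.281, 77.091, -0, 74.628, -5.472], TCP at [0.228, -0.582, 0.256] pointing down, gripper open.
Joint ranges: [-166.48, 166.48], [-47.26, 123.95], [12.59, 153.08], [-70.14, 250.14], [6.76, 159.57], [-176.63, 176.63]. Speed limits (degrees/s): [108.29, 108.29, 147.25, 172.46, 172.46, 172.46].

INTERFACE

Orientations are given as [roll, pitch, yaw] about the fixed x, y, z axes, in that order (R = Rz(yaw) Ry(pitch) Rx(roll)).
In Python, from station import * gives the robot as it stands.
- The arm moves only by the tool move_arm, never from a script. Its argument "rows" is a list of rows, each a list of 4 numbers: the shift along the tool's x, y, z in mm, then the turn about the tool's z in degrees. A call has 1 to 10 rows; each row is the pose to reach, as a shift and turn from the pose measured when the call began, along the tool's axes at that moment; what a row does not reach only later rows make up. A row lasts 1/10 s, in which the tool goes at most 50 mm and 8.59 degrees, less where a joint would pass 70% of its speed; a pose out of reach is approached as far as the arm can. A call with a gripper value outside its range is refused whole. "claw" is the finger opening in mm, from 0 to 85.4, set as the call begins (left out, the last holds). The fingers move at their own pace and stop on an object; "grip_force" is the grip in N (left out, the last holds). Time passes only in rows, so rows that repeat a pose let the fingers close. It gives the time, the measured TCP pose, the force and the opening at its end, in the units of the state.
- sense(): the state, without advancing time (a new reading comes with each control period).
- capture(name): name is "scene" or "top"; returns the picture (400x640x3 uint8, blue, green, red); there is no depth.
- calibration(name): a dict with "fx", "fy", "cx", "cy" (pixels), "extrinsics" (4x4, takes a point from world to camera coordinates). Camera axes: x right, y down, z forward; pixel columns grow to the right and rows downward; lengths in m; the calibration is good to about 2 mm. A picture is of the moment at which its call begins. calibration takes no time and is no camera call.
- hand_in(): hands the job in, once; it reports no verdict.
Trained networks look in the newest picture that a camera, given by its name, has taken for a name from the list of things; names that differ only in an ending like _2 or _b are one class to them, and where a whole thing is asked for, a point or a joint stands for the part that bears it (a point fixed in the world has none). Each returns a list of dicts, best first, with "p" (0 to 1); they miss things now and then, are a little off and sometimes report something else, mostly with a low value. They report only what shows in the picture. A call takes as long as a camera call. They do not tell look-alikes from the thing itself.
- masks_of(name, camera): "pixels" (400x640 bool, what is visible of it) and "position" ([column, row] in pixels, amid what is visible of it).
The state is a dict: "time": time; "joint_positions": joint angles; "joint_vel": joint speeds; "joint_efforts": joint torques, N m; "eef_pos": TCP position; "tool_rot": TCP orientation; "wrist_force": force on the tool from outside, world axes, zero at the start; "ft_torque": the same for the moment, N m; "width": finger opening in m.
Only numpy, scipy, OpenCV 4.12 (cv2) and the standard library are available. Lean on these libraries where they do the work, as an engineer would, in place of code of your own. Each camera call takes 0.05 s, during which the arm holds its last target.

TASK

Squeeze the handles of the three look-alike bag clips on the steel strip to feel which one has gone weak. Put the weak clip in the foil pan, and clamp the two stiff ones upright on the rim of the white tub, jaws over a wall (any wall). Let go of them all and do not disturb the lids, the seasoning jar or the cup.

Things in the scene. Friction and masses are not known exactly. Their poses are not given: they have to be found in the camera images.
- clip_a_pivot (a point): Black plastic bag clip, one of three that look alike (88 mm tall, 40 mm wide, 40 g) but for their springs; exactly one is weak. At the start it is upright, jaws down, clamped on the strip. Point: centre of its pivot, 45 mm above the jaw tips, at the start 23 mm above the strip's top edge. z: from jaws to handles; x: squeezing direction, across the strip; y: along the strip.
- clip_a_jaw (a joint): How far this clip is squeezed open, rad: about 0 clamped on a 4 mm wall, -0.1 shut on nothing, 0.5 fully squeezed. The same for stiff and weak clips.
- clip_b_pivot (a point): Clip as clip_a. Handles of every clip: two flat plates, 36 mm wide, 4 mm thick, splayed from the pivot to 43 mm above it; outer faces 48 mm apart at the tips, 40 mm at 30 mm above the pivot. Squeezed fully they are nearly parallel, about 26 mm over the tips, and the jaw tips then stand some 26 mm apart.
- clip_b_jaw (a joint): How far this clip is squeezed open, rad: about 0 clamped on a 4 mm wall, -0.1 shut on nothing, 0.5 fully squeezed. The same for stiff and weak clips.
- clip_c_pivot (a point): Clip as clip_a. Springs: squeezed near the handle tips, a stiff clip begins to give at about 11 N per side and takes about 18 N when fully squeezed; a weak one begins at about 3 N and takes about 5 N. Let go, the jaws spring shut.
- clip_c_jaw (a joint): How far this clip is squeezed open, rad: about 0 clamped on a 4 mm wall, -0.1 shut on nothing, 0.5 fully squeezed. The same for stiff and weak clips.
- clip_a: The same clip; origin midway between the jaw tips, axes as for its pivot. Both are fixed in the -x half of the clip, which leans up to 0.25 rad when the clip is squeezed evenly.
- clip_b: The same clip; origin midway between the jaw tips, axes as for its pivot. Both are fixed in the -x half of the clip, which leans up to 0.25 rad when the clip is squeezed evenly.
- clip_c: The same clip; origin midway between the jaw tips, axes as for its pivot. Both are fixed in the -x half of the clip, which leans up to 0.25 rad when the clip is squeezed evenly.
- strip_top (a point): Fixed upright steel strip, 4 mm thick (x), 320 mm long (y), top edge 85 mm above the counter, standing on a grey foot 60 x 330 x 12 mm. This point is the middle of the top edge. The clips sit about 95 mm apart along it.
- tub_rim (a point): Fixed open white plastic food tub, 140 (x) x 210 (y) x 90 mm high outside, with plain upright walls 4 mm thick. This point is the centre of its mouth at rim height; x points to the wall away from the robot, so the middle of the near wall is at x = -68 mm.
- tub: The same white tub; origin at the centre of its underside.
- pan_floor (a point): Fixed shallow foil pan of aluminium, 150 (x) x 200 (y) x 45 mm high, walls 3 mm, with a narrow flat flange round the rim. This point is the centre of its inner floor. Tub and pan stand on either side, and may be exchanged.
- pan: The same foil pan; origin at the centre of its underside.
- lids_mid (a point): Bystander: low stack of round grey lids, 96 mm across, 28 mm high; point at its middle.
- shaker_mid (a point): Bystander: closed seasoning jar, 72 mm across, 130 mm high; point at its middle.
- cup_mid (a point): Bystander: white foam cup, 84 mm across, 110 mm high; point at its middle.
There are look-alikes about, which are no part of the job. What is shaped like the clip_c but green is not meant. Leave any yellow look-alike of the clip_a alone.

How it is judged (in metres and radians):
At the end, for the whole second after the job is handed in: The two stiff clips are at rest, each clamped on a wall of the tub: jaws closed on the wall (contact over 12 N; a weak clip gives about 6 N), upright within 17 degrees, its pivot 3 to 42 mm above the rim. The weak clip is at rest inside the foil pan. All are released (((x of clip_a_pivot in the frame of pan_floor between -0.075 and 0.075 m and y of clip_a_pivot in the frame of pan_floor between -0.1 and 0.1 m and z of clip_a_pivot in the frame of pan_floor below 0.055 m and contact force between clip_a and pan above 0.05 N and linear speed of each of clip_a, clip_b, clip_c below 0.03 m/s and contact force between each of clip_b, clip_c and tub above 12 N and angle between each of clip_b_pivot, clip_c_pivot's own z axis and vertical below 0.3 rad and z of clip_b_pivot in the frame of tub_rim between 0.003 and 0.042 m and value of joint clip_b_jaw between -0.06 and 0.15 rad and z of clip_c_pivot in the frame of tub_rim between 0.003 and 0.042 m and value of joint clip_c_jaw between -0.06 and 0.15 rad) or (x of clip_b_pivot in the frame of pan_floor between -0.075 and 0.075 m and y of clip_b_pivot in the frame of pan_floor between -0.1 and 0.1 m and z of clip_b_pivot in the frame of pan_floor below 0.055 m and contact force between clip_b and pan above 0.05 N and linear speed of each of clip_b, clip_a, clip_c below 0.03 m/s and contact force between each of clip_a, clip_c and tub above 12 N and angle between each of clip_a_pivot, clip_c_pivot's own z axis and vertical below 0.3 rad and z of clip_a_pivot in the frame of tub_rim between 0.003 and 0.042 m and value of joint clip_a_jaw between -0.06 and 0.15 rad and z of clip_c_pivot in the frame of tub_rim between 0.003 and 0.042 m and value of joint clip_c_jaw between -0.06 and 0.15 rad) or (x of clip_c_pivot in the frame of pan_floor between -0.075 and 0.075 m and y of clip_c_pivot in the frame of pan_floor between -0.1 and 0.1 m and z of clip_c_pivot in the frame of pan_floor below 0.055 m and contact force between clip_c and pan above 0.05 N and linear speed of each of clip_c, clip_a, clip_b below 0.03 m/s and contact force between each of clip_a, clip_b and tub above 12 N and angle between each of clip_a_pivot, clip_b_pivot's own z axis and vertical below 0.3 rad and z of clip_a_pivot in the frame of tub_rim between 0.003 and 0.042 m and value of joint clip_a_jaw between -0.06 and 0.15 rad and z of clip_b_pivot in the frame of tub_rim between 0.003 and 0.042 m and value of joint clip_b_jaw between -0.06 and 0.15 rad))); the robot touches nothing.
It fails at once if the stack of lids is pushed more than 30 mm from its place (distance of lids_mid from where it was at the start of the episode above 0.03 m).
It fails at once if the seasoning jar is pushed more than 30 mm from its place (distance of shaker_mid from where it was at the start of the episode above 0.03 m).
It fails at once if the cup is pushed more than 30 mm from its place (distance of cup_mid from where it was at the start of the episode above 0.03 m).
It also fails if it takes over 70 s, if anything falls off the work surface, if the arm or the gripper's body presses on something with over 40 N, if the wrist force passes 120 N, or if a joint passes its speed limit or range.

## Working session

There is one attempt and no reset: what is moved stays moved. The work goes in short steps, Python scripts to look and compute and a tool call to move; the robot and the scene stay as the last step left them, time stands still between calls to the robot, and variables do not carry over. Pictures are saved under pics/ and viewed, and the job is handed in when it is done.

Besides the shell and the picture viewer there is one more tool, called after "Request:" as name(argument=value, ...) on one line, values as JSON. move_arm: Moves the arm, as the interface text tells. Its arguments: {"type":"object","properties":{"rows":{"type":"array","items":{"type":"array","items":{"type":"number"}}},"claw":{"type":"number"},"grip_force":{"type":"number"}},"required":["rows"]}

```bash
mkdir -p pics; ls; python3 - <<'E'
from station import *
import cv2
print(sense())
for n in("scene","top"):
    im=capture(n); cv2.imwrite(f"pics/{n}0.png",im); c=calibration(n); print(n,c)
E
```

```text
pics
{'time': 0.0, 'joint_positions': array([-7.41136327e+01,  2.83142844e+01,  7.71291639e+01, -1.20680932e-03,
        7.46285150e+01, -5.47295149e+00]), 'joint_vel': array([-0.03041399,  0.08726943,  0.04605696,  0.06887442, -0.07594831,
        0.03911914]), 'joint_efforts': array([ 4.86478184e-04, -8.82147932e+01, -3.83873177e+01,  9.37478285e-05,
        1.02612743e-02, -3.33384128e-05]), 'eef_pos': array([ 0.22752387, -0.58174116,  0.25569473]), 'tool_rot': array([-1.79928254e+02, -5.70562561e-03,  2.13596359e+01]), 'wrist_force': array([-0.50339937, -0.0303266 ,  0.54580937]), 'ft_torque': array([-0.02681292, -0.03891058, -0.03401818]), 'width': 0.08561019713677893}
scene {'fx': 485.62948881884273, 'fy': 485.62948881884273, 'cx': 319.8902086503656, 'cy': 198.35641295149907, 'extrinsics': array([[-0.33087323,  0.94357854, -0.01350683,  0.21224188],
       [ 0.56168231,  0.18541643, -0.80630871, -0.26297187],
       [-0.75831121, -0.27437252, -0.59134071,  1.73202025],
       [ 0.        ,  0.        ,  0.        ,  1.        ]])}
top {'fx': 391.5927357552297, 'fy': 391.5927357552297, 'cx': 327.3751624421895, 'cy': 203.23415702282915, 'extrinsics': array([[-0.01019009, -0.9999311 ,  0.00582703,  0.00485009],
       [-0.99227924,  0.00939145, -0.12366775,  0.61806123],
       [ 0.12360451, -0.00704223, -0.99230657,  0.98327844],
       [ 0.        ,  0.        ,  0.        ,  1.        ]])}
```

View pics/scene0.png

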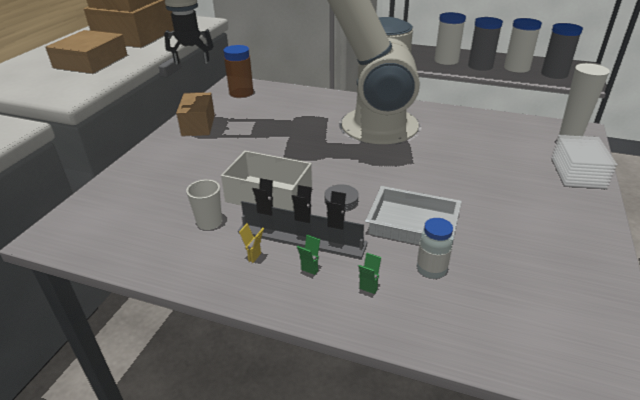

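View pics/top0.png

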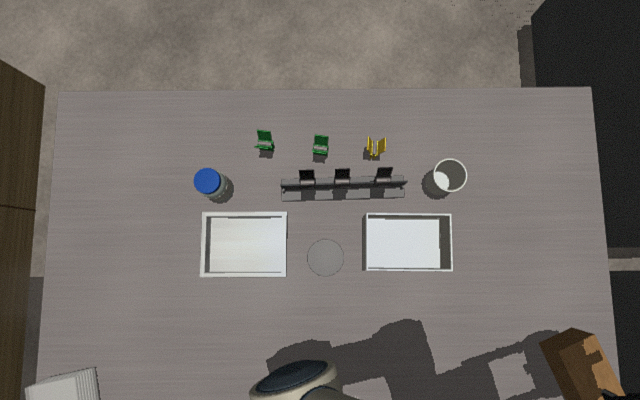

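```bash
cat > h.py <<'E'
from station import *
import numpy as np, cv2
def ray(cam,uv):
    c=calibration(cam);E=c["extrinsics"];R=E[:3,:3];t=E[:3,3]
    d=R.T@np.array([(uv[0]-c["cx"])/c["fx"],(uv[1]-c["cy"])/c["fy"],1]); return -R.T@t,d
def atz(cam,uv,z):
    o,d=ray(cam,uv); return o+d*(z-o[2])/d[2]
def proj(cam,p):
    c=calibration(cam);E=c["extrinsics"];q=E[:3,:3]@np.array(p)+E[:3,3]
    return np.array([c["fx"]*q[0]/q[2]+c["cx"],c["fy"]*q[1]/q[2]+c["cy"]])
def tri(u1,u2):
    A=[];b=[]
    o1,d1=ray("scene",u1);o2,d2=ray("top",u2)
    s=np.linalg.lstsq(np.stack([d1,-d2],1),o2-o1,rcond=None)[0]
    p,q=o1+s[0]*d1,o2+s[1]*d2
    return (p+q)/2,np.linalg.norm(p-q)
E
python3 - <<'E'
from h import *
for n in ("clip_a","strip_top","tub","pan","lids_mid","shaker_mid","cup_mid"):
  for c in("top","scene"):
    for m in masks_of(n,c)[:6]:
        ys,xs=np.where(m["pixels"]); print(n,c,round(m["p"],2),np.round(m["position"]),len(xs),(xs.min(),xs.max(),ys.min(),ys.max()) if len(xs) else 0)
E
```

```text
clip_a top 0.73 [341. 176.] 338 (np.int64(334), np.int64(351), np.int64(169), np.int64(189))
clip_a top 0.69 [385. 179.] 294 (np.int64(375), np.int64(392), np.int64(168), np.int64(187))
clip_a top 0.66 [307. 180.] 326 (np.int64(299), np.int64(315), np.int64(170), np.int64(189))
clip_a top 0.61 [320. 143.] 275 (np.int64(313), np.int64(327), np.int64(135), np.int64(155))
clip_a top 0.59 [374. 145.] 251 (np.int64(368), np.int64(385), np.int64(139), np.int64(158))
clip_a top 0.53 [265. 144.] 285 (np.int64(257), np.int64(274), np.int64(130), np.int64(150))
clip_a scene 0.88 [264. 196.] 564 (np.int64(253), np.int64(272), np.int64(179), np.int64(214))
clip_a scene 0.88 [311. 255.] 658 (np.int64(296), np.int64(319), np.int64(235), np.int64(274))
clip_a scene 0.87 [336. 205.] 600 (np.int64(326), np.int64(344), np.int64(192), np.int64(228))
clip_a scene 0.87 [371. 272.] 687 (np.int64(358), np.int64(380), np.int64(253), np.int64(293))
clip_a scene 0.77 [304. 205.] 568 (np.int64(292), np.int64(310), np.int64(186), np.int64(222))
clip_a scene 0.59 [252. 244.] 503 (np.int64(239), np.int64(262), np
[... 752 characters left out ...]
64(191), np.int64(229))
lids_mid top 0.63 [323. 260.] 1077 (np.int64(307), np.int64(343), np.int64(239), np.int64(276))
lids_mid scene 0.91 [348. 194.] 457 (np.int64(324), np.int64(357), np.int64(184), np.int64(210))
shaker_mid top 0.95 [210. 181.] 992 (np.int64(194), np.int64(233), np.int64(168), np.int64(201))
shaker_mid scene 0.87 [434. 249.] 1806 (np.int64(415), np.int64(452), np.int64(218), np.int64(278))
cup_mid top 0.94 [448. 177.] 1133 (np.int64(426), np.int64(466), np.int64(158), np.int64(194))
cup_mid top 0.57 [339. 191.] 2139 (np.int64(281), np.int64(406), np.int64(176), np.int64(201))
cup_mid scene 0.87 [202. 200.] 1450 (np.int64(186), np.int64(222), np.int64(180), np.int64(231))
```

```bash
python3 - <<'E'
import cv2
a=cv2.imread("pics/top0.png")[155:285,190:470]; cv2.imwrite("pics/topz.png",cv2.resize(a[5:55,80:230],None,fx=5.3,fy=5.3,interpolation=cv2.INTER_CUBIC))
b=cv2.imread("pics/scene0.png")[170:265,230:380]; cv2.imwrite("pics/scz.png",cv2.resize(b,None,fx=5.3,fy=5.3,interpolation=cv2.INTER_CUBIC))
E
```

```text
(no output)
```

View pics/topz.png

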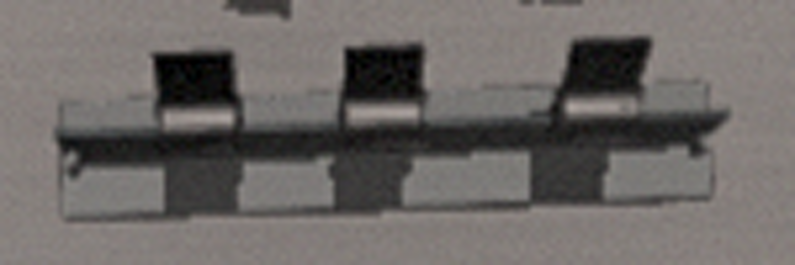

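View pics/scz.png

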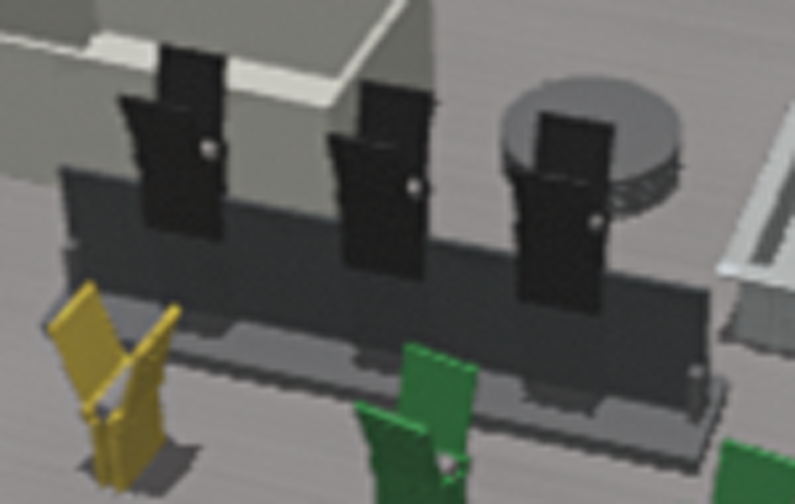

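```bash
python3 - <<'E'
from h import *
np.set_printoptions(precision=4,suppress=True)
for n in("scene","top"):print(n,ray(n,(320,200))[0])
S=lambda x,y:(x/5.3+230-.4,y/5.3+170-.4); T=lambda x,y:(x/5.3+270-.4,y/5.3+160-.4)
print("strip scene",atz("scene",S(62,168),.085),atz("scene",S(710,290),.085))
print("strip top",atz("top",T(57,133),.085),atz("top",T(727,113),.085))
print("foot top",[atz("top",T(*p),.012) for p in((62,217),(62,103),(710,82),(712,198))])
# scene tips
for nm,p in dict(c1f=((120,97),(205,108)),c1b=((160,45),(226,56)),c2f=((330,134),(405,146)),c2b=((362,82),(434,94)),c3f=((515,170),(600,188)),c3b=((538,112),(614,124))).items():
    print(nm,[atz("scene",S(*q),.151) for q in p])
for nm,p in dict(L=((153,53),(232,51)),M=((345,46),(423,44)),R=((570,40),(650,38))).items():
    print("top far tip",nm,[atz("top",T(*q),.151) for q in p])
# tub, pan by mask
for n in("tub","pan","lids_mid","shaker_mid","cup_mid"):
    pass
for nm,p,z in (("tub",((363,213),(451,213),(452,271),(365,270)),.09),("pan",((202,212),(287,212),(286,276),(200,276)),.045)):
    print(nm,[atz("top",q,z) for q in p])
print("lids",atz("top",(325,258),.028),"shak",atz("top",(208,181),.13),"cup",atz("top",(450,175),.11))
E
```

```text
scene [1.5313 0.3237 0.815 ]
top [0.4918 0.006  1.0521]
strip scene [ 0.6694 -0.1998  0.085 ] [0.6607 0.1174 0.085 ]
strip top [0.6601 0.1163 0.085 ] [ 0.6668 -0.2007  0.085 ]
foot top [array([0.6298, 0.1219, 0.012 ]), array([0.6883, 0.1221, 0.012 ]), array([ 0.6961, -0.2082,  0.012 ]), array([ 0.6364, -0.2072,  0.012 ])]
c1f [array([ 0.6906, -0.152 ,  0.151 ]), array([ 0.6865, -0.1119,  0.151 ])]
c1b [array([ 0.6466, -0.1527,  0.151 ]), array([ 0.6454, -0.1198,  0.151 ])]
c2f [array([ 0.6874, -0.0512,  0.151 ]), array([ 0.6854, -0.0166,  0.151 ])]
c2b [array([ 0.6454, -0.0525,  0.151 ]), array([ 0.6441, -0.0182,  0.151 ])]
c3f [array([0.687 , 0.0348, 0.151 ]), array([0.6878, 0.0735, 0.151 ])]
c3b [array([0.6428, 0.0307, 0.151 ]), array([0.641 , 0.0655, 0.151 ])]
top far tip L [array([0.6841, 0.0665, 0.151 ]), array([0.6847, 0.0316, 0.151 ])]
top far tip M [array([ 0.6865, -0.0184,  0.151 ]), array([ 0.6871, -0.053 ,  0.151 ])]
top far tip R [array([ 0.6883, -0.1181,  0.151 ]), array([ 0.6889, -0.1536,  0.151 ])]
tub [array([ 0.5865, -0.0886,  0.09  ]), array([ 0.5844, -0.3063,  0.09  ]), array([ 0.443 , -0.3018,  0.09  ]), array([ 0.4476, -0.0905,  0.09  ])]
pan [array([0.5975, 0.3225, 0.045 ]), array([0.5954, 0.1033, 0.045 ]), array([0.4326, 0.1055, 0.045 ]), array([0.4349, 0.3228, 0.045 ])]
lids [0.4765 0.0063 0.028 ] shak [0.6628 0.2837 0.13  ] cup [ 0.676 -0.302  0.11 ]
```

```bash
cat >> h.py <<'E'
from scipy.spatial.transform import Rotation as Ro
np.set_printoptions(precision=4,suppress=True)
def go(x,y,z,yaw=91.3):
    s=sense();R=Ro.from_euler("xyz",s["tool_rot"],degrees=True).as_matrix()
    d=R.T@(np.array([x,y,z])-s["eef_pos"])*1000
    print("t",round(s["time"],2),"pos",s["eef_pos"],"rot",s["tool_rot"],"w",round(s["width"]*1000,1),"F",s["wrist_force"],"->",np.round(d,1),"turn",round(s["tool_rot"][2]-yaw,1))
E
python3 -c "
from h import *
go(.6665,-.1355,.25)"
```

```text
t 0.8 pos [ 0.2276 -0.5821  0.2563] rot [179.9975   0.0003  21.3587] w 85.7 F [-0.6669  0.3033 -0.4405] -> [ 571.4 -256.1    6.3] turn -69.9
```

Request:
move_arm(rows=[[571, -256, 6, -70], [571, -256, 6, -70], [571, -256, 6, -70], [571, -256, 6, -70], [571, -256, 6, -70], [571, -256, 6, -70], [571, -256, 6, -70], [571, -256, 6, -70], [571, -256, 6, -70], [571, -256, 6, -70]], claw=85, grip_force=20)

```text
time: 1.8
eef_pos: [0.5793, -0.2237, 0.2516]
tool_rot: [180.0, 0.0, 91.4]
wrist_force: [0.5, -0.8, -0.2]
width: 0.0849
```

```bash
python3 -c "
from h import *
go(.6665,-.1355,.25)"
```

```text
t 1.8 pos [ 0.5793 -0.2237  0.2516] rot [179.9858   0.0126  91.4335] w 84.9 F [ 0.4533 -0.7641 -0.214 ] -> [86.  89.4  1.6] turn 0.1
```

Now to above, then down to TCP z = 0.148.

Request:
move_arm(rows=[[43, 45, 1, 0], [86, 89, 1, 0], [86, 89, 20, 0], [86, 89, 60, 0], [86, 89, 90, 0], [86, 89, 103, 0], [86, 89, 103, 0], [86, 89, 103, 0]])

```text
time: 2.6
eef_pos: [0.6667, -0.1359, 0.15]
tool_rot: [179.9, 0.0, 91.4]
wrist_force: [1.3, 0.0, 0.5]
width: 0.0853
```

```bash
python3 -c "
from h import *
go(.6665,-.1355,.148)
for n in('scene','top'): cv2.imwrite(f'pics/{n}1.png',capture(n))
a=cv2.imread('pics/scene1.png')[130:250,200:400];cv2.imwrite('pics/s1z.png',cv2.resize(a,None,fx=4,fy=4,interpolation=3))"
```

```text
t 2.6 pos [ 0.6667 -0.1359  0.15  ] rot [179.9017   0.0403  91.413 ] w 85.3 F [1.3048 0.0421 0.4967] -> [ 0.4 -0.2  2. ] turn 0.1
```

View pics/s1z.png

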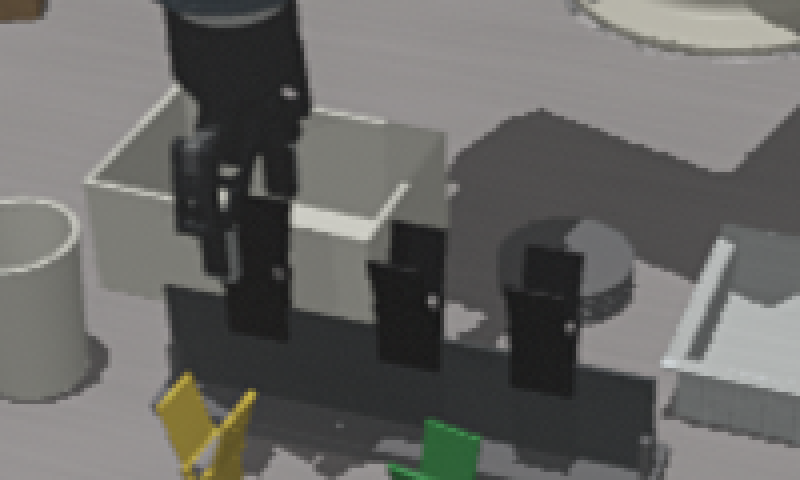

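The open fingers straddle the right clip (zoomed pixel ~(260,230)), well centred. Test squeeze.

Request:
move_arm(rows=[[0, 0, 0, 0], [0, 0, 0, 0], [0, 0, 0, 0], [0, 0, 0, 0]], claw=44, grip_force=20)

```text
time: 3.1
eef_pos: [0.667, -0.136, 0.1508]
tool_rot: [179.8, 0.1, 91.4]
wrist_force: [0.1, 0.4, -1.3]
width: 0.0442
```

Request:
move_arm(rows=[[0, 0, 0, 0], [0, 0, 0, 0]])

```text
time: 3.3
eef_pos: [0.667, -0.136, 0.1507]
tool_rot: [179.8, 0.1, 91.4]
wrist_force: [-0.3, -0.5, 0.5]
width: 0.0441
```

Request:
move_arm(rows=[[0, 0, 0, 0], [0, 0, 0, 0]], claw=36)

```text
time: 3.5
eef_pos: [0.667, -0.1359, 0.1506]
tool_rot: [179.8, 0.1, 91.4]
wrist_force: [-0.6, 0.0, -0.7]
width: 0.0362
```

Request:
move_arm(rows=[[0, 0, 0, 0], [0, 0, 0, 0], [0, 0, 0, 0]])

```text
time: 3.8
eef_pos: [0.667, -0.136, 0.1507]
tool_rot: [179.8, 0.1, 91.4]
wrist_force: [0.9, -0.2, -0.4]
width: 0.0362
```

Request:
move_arm(rows=[[0, 0, 0, 0], [0, 0, 0, 0], [0, 0, 0, 0]], claw=30)

```text
time: 4.1
eef_pos: [0.667, -0.136, 0.1506]
tool_rot: [179.8, 0.1, 91.4]
wrist_force: [-0.4, -0.1, -0.0]
width: 0.0301
```

Request:
move_arm(rows=[[0, 0, 0, 0], [0, 0, 0, 0], [0, 0, 0, 0]], claw=15)

```text
time: 4.4
eef_pos: [0.667, -0.136, 0.1506]
tool_rot: [179.8, 0.1, 91.4]
wrist_force: [-0.9, 0.3, -0.4]
width: 0.0244
```

Request:
move_arm(rows=[[0, 0, 0, 0], [0, 0, 0, 0]])

```text
time: 4.6
eef_pos: [0.667, -0.1359, 0.1506]
tool_rot: [179.8, 0.1, 91.4]
wrist_force: [-0.4, -0.3, -0.7]
width: 0.0247
```

```bash
python3 -c "
from h import *
go(.6642,-.0355,.15)
print(sense())
for n in('scene','top'): cv2.imwrite(f'pics/{n}2.png',capture(n))
a=cv2.imread('pics/scene2.png')[130:250,200:400];cv2.imwrite('pics/s2z.png',cv2.resize(a,None,fx=4,fy=4,interpolation=3))"
```

```text
t 4.6 pos [ 0.667  -0.1359  0.1506] rot [179.8283   0.0604  91.4136] w 24.7 F [-0.3687 -0.3369 -0.6992] -> [100.5  -0.3   0.5] turn 0.1
{'time': 4.6, 'joint_positions': array([-16.5401,  38.5906,  75.0476,  -0.005 ,  66.1799, -17.9518]), 'joint_vel': array([-0.0714, -0.0716, -0.0144,  0.0246,  0.0588,  0.0061]), 'joint_efforts': array([   0.0025, -100.3492,  -34.6659,   -0.0013,   -0.0219,   -0.    ]), 'eef_pos': array([ 0.667 , -0.1359,  0.1506]), 'tool_rot': array([179.8283,   0.0604,  91.4136]), 'wrist_force': array([-0.3687, -0.3369, -0.6992]), 'ft_torque': array([0.03  , 0.0462, 0.043 ]), 'width': 0.024712541338307366}
```

View pics/s2z.png

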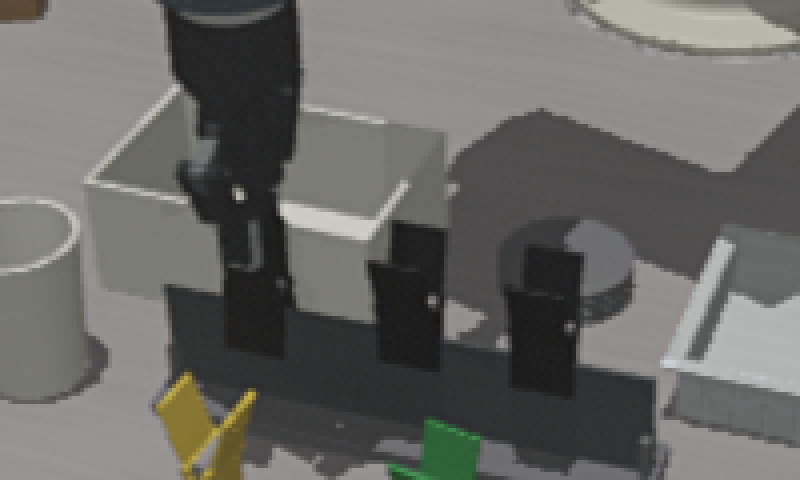

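Request:
move_arm(rows=[[0, 0, 0, 0], [0, 0, 0, 0], [0, 0, 0, 0], [0, 0, 0, 0], [25, 0, 0, 0], [50, 0, 0, 0], [75, 0, 0, 0], [100, 0, 0, 0], [100, 0, 0, 0], [100, 0, 0, 0]], claw=85)

```text
time: 5.7
eef_pos: [0.6646, -0.0357, 0.1506]
tool_rot: [179.8, 0.1, 91.5]
wrist_force: [0.3, 0.0, 0.2]
width: 0.0852
```

Request:
move_arm(rows=[[0, 0, 0, 0], [0, 0, 0, 0], [0, 0, 0, 0], [0, 0, 0, 0]], claw=44)

```text
time: 6.1
eef_pos: [0.6646, -0.0362, 0.1506]
tool_rot: [179.8, 0.1, 91.4]
wrist_force: [0.3, -0.0, -1.6]
width: 0.0442
```

Request:
move_arm(rows=[[0, 0, 0, 0], [0, 0, 0, 0]], claw=36)

```text
time: 6.3
eef_pos: [0.6645, -0.0363, 0.1505]
tool_rot: [179.8, 0.1, 91.4]
wrist_force: [0.1, -0.1, 0.0]
width: 0.036
```

Request:
move_arm(rows=[[0, 0, 0, 0], [0, 0, 0, 0]], claw=30)

```text
time: 6.5
eef_pos: [0.6645, -0.0363, 0.1505]
tool_rot: [179.8, 0.1, 91.4]
wrist_force: [-0.4, 0.1, 0.2]
width: 0.0298
```

Request:
move_arm(rows=[[0, 0, 0, 0], [0, 0, 0, 0], [0, 0, 0, 0]], claw=15)

```text
time: 6.8
eef_pos: [0.6645, -0.0363, 0.1505]
tool_rot: [179.8, 0.1, 91.4]
wrist_force: [-0.6, -0.4, -0.9]
width: 0.0241
```

Request:
move_arm(rows=[[0, 0, 0, 0], [0, 0, 0, 0], [0, 0, 0, 0], [0, 0, 0, 0], [25, 0, 0, 0], [50, 0, 0, 0], [75, 0, 0, 0], [85, 0, 0, 0], [85, 0, 0, 0], [85, 0, 0, 0]], claw=85)

```text
time: 7.8
eef_pos: [0.6625, 0.048, 0.1504]
tool_rot: [179.8, 0.1, 91.4]
wrist_force: [-0.3, -0.9, 0.5]
width: 0.0849
```

Request:
move_arm(rows=[[0, 0, 0, 0], [0, 0, 0, 0], [0, 0, 0, 0], [0, 0, 0, 0]], claw=44)

```text
time: 8.2
eef_pos: [0.6625, 0.0476, 0.1504]
tool_rot: [179.8, 0.1, 91.4]
wrist_force: [0.3, 0.6, -1.1]
width: 0.0444
```

Request:
move_arm(rows=[[0, 0, 0, 0], [0, 0, 0, 0]], claw=36)

```text
time: 8.4
eef_pos: [0.6625, 0.0475, 0.1504]
tool_rot: [179.8, 0.1, 91.4]
wrist_force: [-0.3, 0.1, 0.1]
width: 0.0359
```

Request:
move_arm(rows=[[0, 0, 0, 0], [0, 0, 0, 0]], claw=30)

```text
time: 8.6
eef_pos: [0.6625, 0.0475, 0.1503]
tool_rot: [179.8, 0.1, 91.4]
wrist_force: [-0.9, -0.4, 0.5]
width: 0.0303
```

Request:
move_arm(rows=[[0, 0, 0, 0], [0, 0, 0, 0], [0, 0, 0, 0]], claw=15)

```text
time: 8.9
eef_pos: [0.6625, 0.0475, 0.1503]
tool_rot: [179.8, 0.1, 91.4]
wrist_force: [0.2, -0.8, -0.3]
width: 0.0242
```

Request:
move_arm(rows=[[0, 0, 0, 0], [0, 0, 0, 0], [0, 0, 0, 0], [0, 0, 0, 0]], claw=52)

```text
time: 9.3
eef_pos: [0.6625, 0.0475, 0.1504]
tool_rot: [179.8, 0.1, 91.4]
wrist_force: [0.0, 0.2, 0.2]
width: 0.0516
```

Request:
move_arm(rows=[[0, 2, 0, 0], [0, 3, 0, 0], [0, 3, 0, 0], [0, 3, 0, 0]])

```text
time: 9.7
eef_pos: [0.6653, 0.0476, 0.1504]
tool_rot: [179.9, 0.1, 91.4]
wrist_force: [-3.2, -0.2, 3.5]
width: 0.0521
```

Request:
move_arm(rows=[[0, 2, 0, 0], [0, 2, 0, 0], [0, 2, 0, 0]])

```text
time: 10.0
eef_pos: [0.6672, 0.0477, 0.1503]
tool_rot: [179.9, 0.1, 91.4]
wrist_force: [-4.5, 0.2, 3.6]
width: 0.052
```

Request:
move_arm(rows=[[0, 2, 0, 0], [0, 2, 0, 0], [0, 2, 0, 0]])

```text
time: 10.3
eef_pos: [0.6692, 0.0477, 0.1503]
tool_rot: [179.9, 0.1, 91.4]
wrist_force: [-4.3, 0.4, 2.6]
width: 0.0522
```

Left clip resists with about 4.4 N at 4.7–6.7 mm of lateral push. Same test on the middle one.

Request:
move_arm(rows=[[0, -7, 0, 0], [0, -7, 0, 0], [0, -7, 0, 0], [0, -7, 0, 0], [-25, -7, 0, 0], [-50, -6, 0, 0], [-75, -6, 0, 0], [-84, -6, 0, 0], [-84, -6, 0, 0], [-84, -6, 0, 0]], claw=85)

```text
time: 11.3
eef_pos: [0.6653, -0.0357, 0.1504]
tool_rot: [179.9, 0.1, 91.4]
wrist_force: [-0.2, 0.2, 0.1]
width: 0.0848
```

```bash
python3 -c "
from h import *
go(.6645,-.0355,.15,91.4)
for n in('scene','top'): cv2.imwrite(f'pics/{n}3.png',capture(n))
a=cv2.imread('pics/scene3.png')[130:250,200:400];cv2.imwrite('pics/s3z.png',cv2.resize(a,None,fx=4,fy=4,interpolation=3))"
```

```text
t 11.3 pos [ 0.6653 -0.0357  0.1504] rot [179.8747   0.0738  91.4061] w 84.8 F [-0.2247  0.2192  0.0571] -> [ 0.2 -0.8  0.4] turn 0.0
```

View pics/s3z.png

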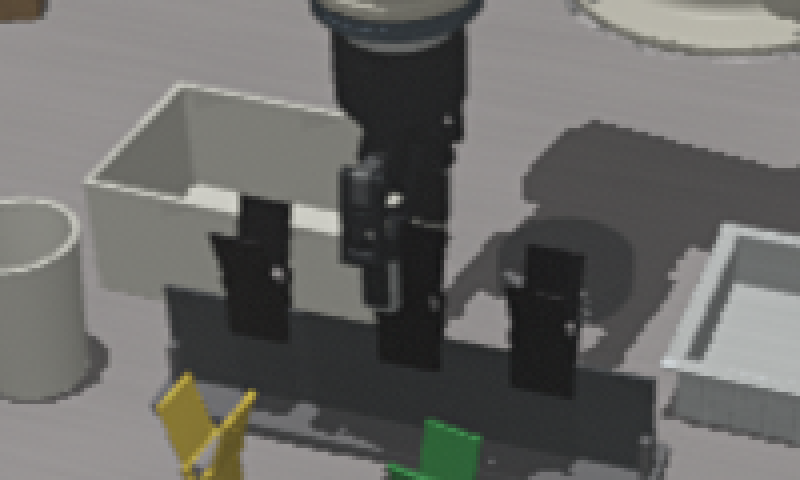

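The left clip (zoomed (545,320)) is back upright after the test. Now the middle one.

Request:
move_arm(rows=[[0, -0.8, 0, 0], [0, -0.8, 0, 0], [0, -0.8, 0, 0], [0, -0.8, 0, 0], [0, -0.8, 0, 0]], claw=52)

```text
time: 11.9
eef_pos: [0.6645, -0.0353, 0.1505]
tool_rot: [179.9, 0.1, 91.5]
wrist_force: [1.6, 0.7, -0.7]
width: 0.052
```

Request:
move_arm(rows=[[0, 2, 0, 0], [0, 3, 0, 0], [0, 3, 0, 0], [0, 3, 0, 0]])

```text
time: 12.3
eef_pos: [0.6674, -0.0352, 0.1504]
tool_rot: [179.9, 0.1, 91.5]
wrist_force: [-1.3, -0.6, 0.2]
width: 0.0521
```

Request:
move_arm(rows=[[0, 2, 0, 0], [0, 2, 0, 0], [0, 2, 0, 0]])

```text
time: 12.6
eef_pos: [0.6694, -0.0351, 0.1504]
tool_rot: [179.9, 0.1, 91.5]
wrist_force: [-0.7, 0.1, 2.2]
width: 0.0522
```

Request:
move_arm(rows=[[0, 2, 0, 0], [0, 2, 0, 0], [0, 2, 0, 0]])

```text
time: 12.9
eef_pos: [0.6715, -0.0351, 0.1504]
tool_rot: [179.9, 0.1, 91.5]
wrist_force: [-2.0, 0.3, 0.5]
width: 0.0521
```

Request:
move_arm(rows=[[0, -7, 0, 0], [0, -7, 0, 0], [0, -7, 0, 0], [0, -7, 0, 0], [-25, -6, 0, 0], [-50, -6, 0, 0], [-75, -6, 0, 0], [-100, -6, 0, 0], [-100, -6, 0, 0], [-100, -6, 0, 0]], claw=85)

```text
time: 13.9
eef_pos: [0.6681, -0.1355, 0.1504]
tool_rot: [179.9, 0.1, 91.4]
wrist_force: [-0.1, -0.7, -0.3]
width: 0.085
```

Request:
move_arm(rows=[[0, -0.8, 0, 0], [0, -0.8, 0, 0], [0, -0.8, 0, 0], [0, -0.8, 0, 0], [0, -0.8, 0, 0]], claw=52)

```text
time: 14.4
eef_pos: [0.6673, -0.1353, 0.1504]
tool_rot: [179.9, 0.1, 91.4]
wrist_force: [-1.0, 0.1, -0.2]
width: 0.0522
```

Request:
move_arm(rows=[[0, 2, 0, 0], [0, 3, 0, 0], [0, 3, 0, 0], [0, 3, 0, 0]])

```text
time: 14.8
eef_pos: [0.6701, -0.1352, 0.1505]
tool_rot: [179.9, 0.1, 91.4]
wrist_force: [-4.8, 0.3, 2.7]
width: 0.0518
```

Request:
move_arm(rows=[[0, 2, 0, 0], [0, 2, 0, 0], [0, 2, 0, 0]])

```text
time: 15.1
eef_pos: [0.672, -0.1351, 0.1504]
tool_rot: [179.9, 0.1, 91.4]
wrist_force: [-5.4, -0.2, 3.0]
width: 0.0521
```

Request:
move_arm(rows=[[0, 2, 0, 0], [0, 2, 0, 0], [0, 2, 0, 0]])

```text
time: 15.4
eef_pos: [0.674, -0.1351, 0.1504]
tool_rot: [179.9, 0.1, 91.4]
wrist_force: [-3.8, -0.3, 2.6]
width: 0.0519
```

Request:
move_arm(rows=[[0, -7, 0, 0], [0, -7, 0, 0], [0, -7, 0, 0]], claw=60)

```text
time: 15.7
eef_pos: [0.667, -0.1353, 0.1505]
tool_rot: [179.9, 0.1, 91.4]
wrist_force: [-1.0, 0.1, 0.2]
width: 0.0598
```

Request:
move_arm(rows=[[0, 0, 0, 0], [0, 0, 0, 0], [0, 0, 0, 0], [0, 0, 0, 0], [0, 0, 0, 0]], claw=10, grip_force=45)

```text
time: 16.2
eef_pos: [0.6671, -0.1353, 0.1504]
tool_rot: [179.9, 0.1, 91.4]
wrist_force: [-0.4, -0.6, -0.2]
width: 0.0238
```

```bash
python3 -c "
from h import *
a=cv2.imread('pics/top0.png')
b=a[195:285,350:470];cv2.imwrite('pics/tz.png',cv2.resize(b,None,fx=6,fy=6,interpolation=3))
go(.6665,-.1355,.25,91.4)
"
```

```text
t 16.2 pos [ 0.6671 -0.1353  0.1504] rot [179.893    0.0627  91.4172] w 23.8 F [-0.4059 -0.6036 -0.1659] -> [ -0.3  -0.4 -99.6] turn 0.0
```

View pics/tz.png

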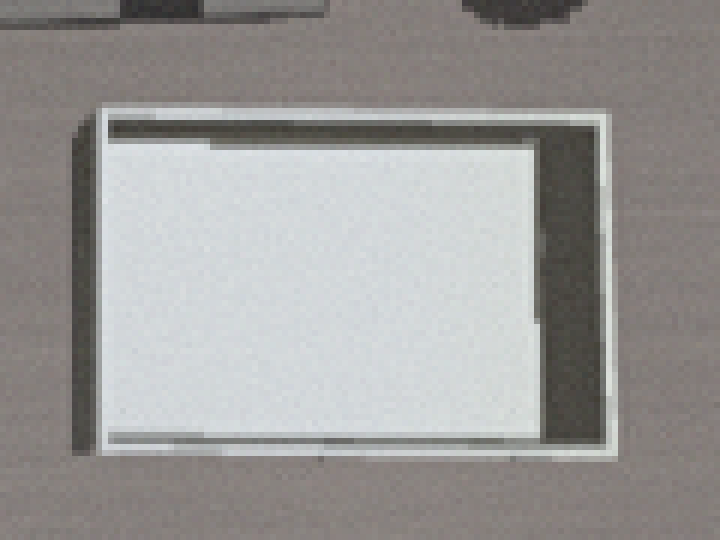

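```bash
python3 -c "
from h import *
f=lambda x,y:(x/6+350-.4,y/6+195-.4)
for p in ((105,447),(610,452),(105,113),(603,119)): print(atz('top',f(*p),.09))
print([proj('scene',p) for p in ((.447,-.09,.09),(.445,-.3,.09),(.585,-.09,.09),(.584,-.3,.09))])
b=cv2.imread('pics/scene0.png')[140:220,210:320];cv2.imwrite('pics/sz5.png',cv2.resize(b,None,fx=7,fy=7,interpolation=3))
"
```

```text
[ 0.4497 -0.0956  0.09  ]
[ 0.4455 -0.3001  0.09  ]
[ 0.5853 -0.0987  0.09  ]
[ 0.5809 -0.3039  0.09  ]
[array([312.1331, 162.3557]), array([245.089 , 150.1859]), array([293.8886, 189.2431]), array([222.1654, 175.0957])]
```

View pics/sz5.png

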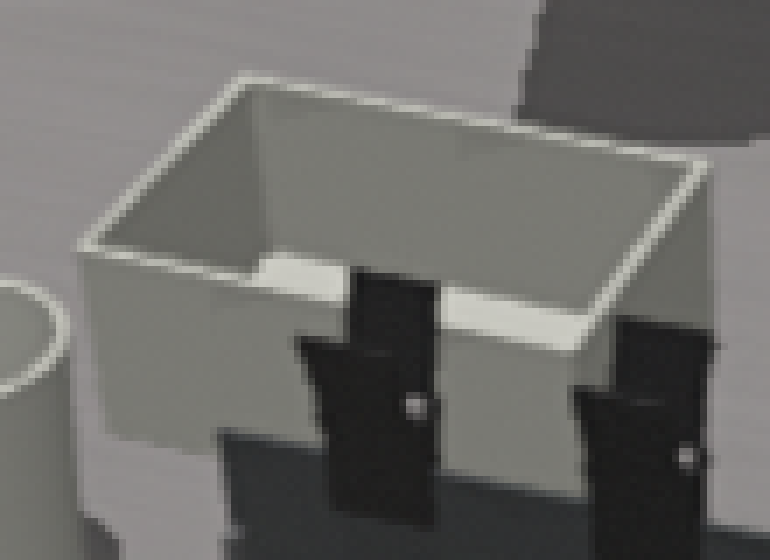

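Request:
move_arm(rows=[[0, 0, -10, 0], [0, 0, -30, 0], [0, 0, -55, 0], [0, 0, -75, 0], [0, 0, -75, 0]])

```text
time: 16.7
eef_pos: [0.6684, -0.1356, 0.2293]
tool_rot: [179.6, 0.2, 91.4]
wrist_force: [0.2, 0.7, -0.4]
width: 0.0239
```

```bash
python3 -c "
from h import *
go(.4466,-.245,.226,88.8)
for n in('scene','top'): cv2.imwrite(f'pics/{n}4.png',capture(n))
a=cv2.imread('pics/scene4.png')[110:250,200:400];cv2.imwrite('pics/s4z.png',cv2.resize(a,None,fx=4,fy=4,interpolation=3))"
```

```text
t 16.7 pos [ 0.6684 -0.1356  0.2293] rot [179.5883   0.1599  91.4195] w 23.9 F [ 0.1603  0.6701 -0.3601] -> [-103.9 -224.4    2. ] turn 2.6
```

View pics/s4z.png

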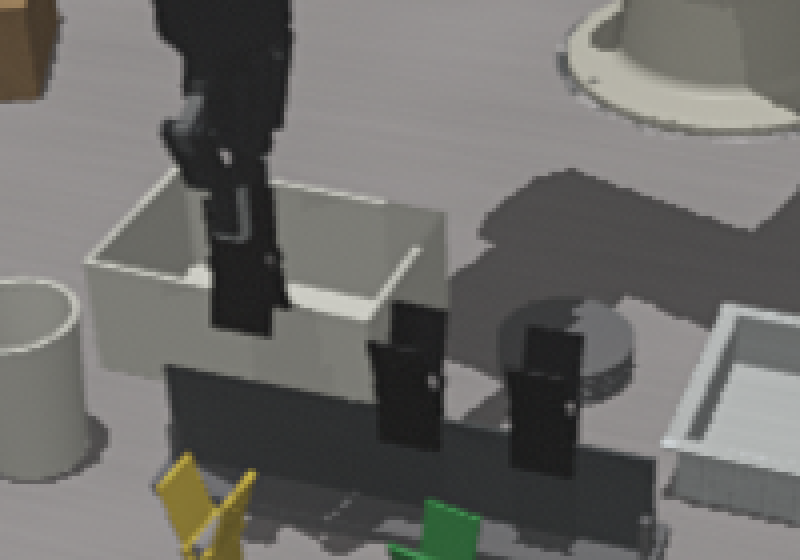

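The right clip is off the strip, held upright and open (zoomed (240,290)). On to the near tub wall.

Request:
move_arm(rows=[[-18, -40, 0, 1], [-37, -80, 0, 2], [-55, -120, 0, 2.6], [-74, -160, 0, 2.6], [-92, -200, 0, 2.6], [-104, -224, 0, 2.6], [-104, -224, 0, 2.6], [-104, -224, 0, 2.6]])

```text
time: 17.6
eef_pos: [0.4454, -0.2448, 0.2252]
tool_rot: [179.9, 0.0, 88.7]
wrist_force: [0.0, 0.0, -0.7]
width: 0.0236
```

```bash
python3 -c "
from h import *
go(.4466,-.245,.157,88.8)
for n in('scene','top'): cv2.imwrite(f'pics/{n}5.png',capture(n))
a=cv2.imread('pics/scene5.png')[80:230,200:350];b=cv2.imread('pics/top5.png')[180:330,350:500]
cv2.imwrite('pics/s5z.png',cv2.resize(np.hstack([a,b]),None,fx=2.66,fy=2.66,interpolation=3))"
```

```text
t 17.6 pos [ 0.4454 -0.2448  0.2252] rot [179.8625   0.0414  88.7431] w 23.6 F [ 0.0185  0.0293 -0.7268] -> [-0.1  1.1 68.2] turn -0.1
```

View pics/s5z.png

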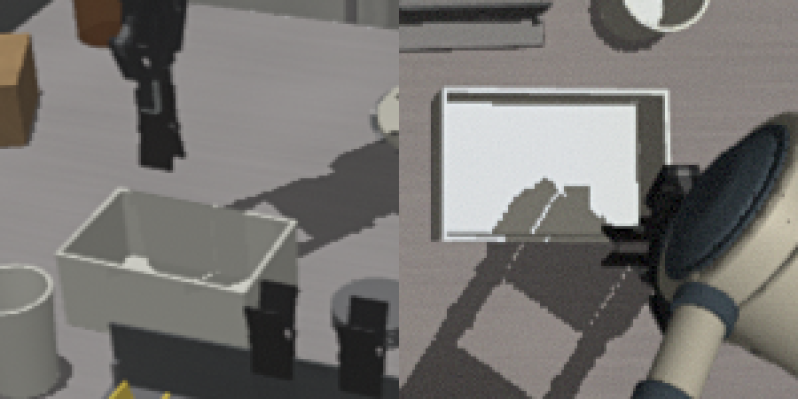

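```bash
python3 -c "
from h import *
print(proj('top',(.4455,-.225,.138)),atz('top',(433.5,272.5),.138))"
```

```text
[425.4257 271.2417] [ 0.4424 -0.2435  0.138 ]
```

Request:
move_arm(rows=[[0, 1, 20, 0], [0, 1, 40, 0], [0, 1, 58, 0], [0, 1, 68, 0], [0, 1, 68, 0], [0, 1, 68, 0]])

```text
time: 18.3
eef_pos: [0.448, -0.2444, 0.1575]
tool_rot: [179.8, 0.1, 88.9]
wrist_force: [-0.6, -0.4, 0.1]
width: 0.0234
```

```bash
python3 -c "
from h import *
go(.4466,-.245,.157,88.8)
for n in('scene','top'): cv2.imwrite(f'pics/{n}6.png',capture(n))
a=cv2.imread('pics/scene6.png')[80:230,200:350];b=cv2.imread('pics/top6.png')[180:330,350:500]
cv2.imwrite('pics/s6z.png',cv2.resize(np.hstack([a,b]),None,fx=2.66,fy=2.66,interpolation=3))"
```

```text
t 18.3 pos [ 0.448  -0.2444  0.1575] rot [179.8307   0.0619  88.8708] w 23.4 F [-0.6019 -0.3969  0.1053] -> [-0.6 -1.4  0.5] turn 0.1
```

View pics/s6z.png

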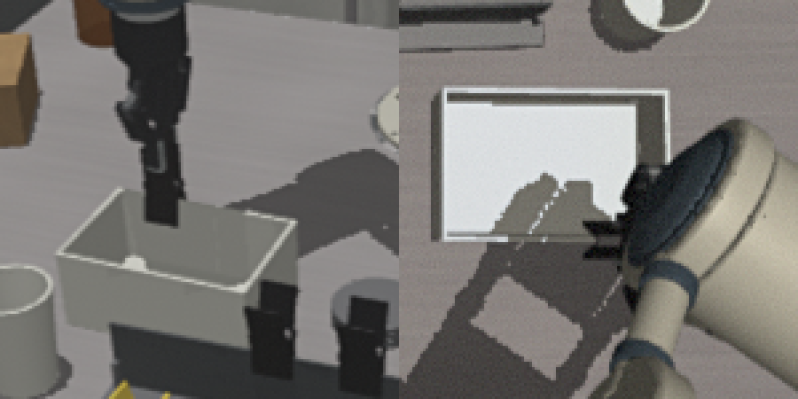

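The wall passes between the two jaws (right half, (600,240)); no contact force. Release.

Request:
move_arm(rows=[[0, -1, 0, 0], [0, -1, 0, 0], [0, -1, 0, 0], [0, -1, 0, 0], [0, -1, 0, 0]], claw=85)

```text
time: 18.9
eef_pos: [0.447, -0.2447, 0.158]
tool_rot: [179.8, 0.1, 88.8]
wrist_force: [-1.1, -0.5, 0.1]
width: 0.085
```

Request:
move_arm(rows=[[0, 0, -20, 0], [0, 0, -50, 0], [0, 0, -80, 0], [0, 0, -80, 0]])

```text
time: 19.3
eef_pos: [0.4481, -0.2455, 0.2414]
tool_rot: [179.5, 0.3, 88.9]
wrist_force: [1.0, 0.4, -0.9]
width: 0.0851
```

```bash
python3 -c "
from h import *
go(.6625,.048,.235,91.4)
for n in('scene','top'): cv2.imwrite(f'pics/{n}7.png',capture(n))
a=cv2.imread('pics/scene7.png')[100:250,200:350];b=cv2.imread('pics/top7.png')[180:330,350:500]
cv2.imwrite('pics/s7z.png',cv2.resize(np.hstack([a,b]),None,fx=2.66,fy=2.66,interpolation=3))"
```

```text
t 19.3 pos [ 0.4481 -0.2455  0.2414] rot [179.5091   0.279   88.8502] w 85.1 F [ 0.9765  0.4278 -0.9237] -> [297.8 208.5   6.7] turn -2.5
```

View pics/s7z.png

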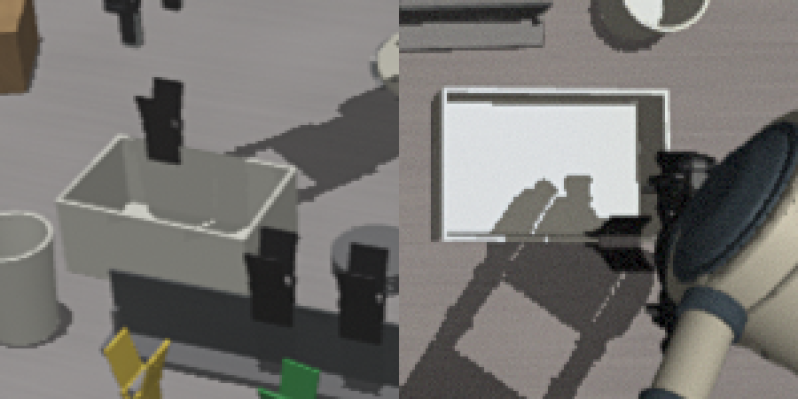

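First stiff clip stands upright on the near wall (left half, (163,125)). Now the left (stiff) clip.

Request:
move_arm(rows=[[37, 26, 2, 0], [74, 52, 4, -1], [112, 78, 6, -2], [150, 105, 6, -2.5], [187, 131, 6, -2.5], [224, 157, 6, -2.5], [261, 183, 6, -2.5], [298, 208, 6, -2.5], [298, 208, 6, -2.5], [298, 208, 6, -2.5]])

```text
time: 20.4
eef_pos: [0.6604, 0.0499, 0.2308]
tool_rot: [179.9, 0.2, 91.4]
wrist_force: [0.3, -0.8, -0.3]
width: 0.0853
```

```bash
python3 -c "
from h import *
go(.6625,.048,.150,91.4)"
```

```text
t 20.4 pos [0.6604 0.0499 0.2308] rot [179.8715   0.1557  91.4447] w 85.3 F [ 0.2567 -0.829  -0.2505] -> [-1.7  1.9 80.8] turn 0.0
```

Request:
move_arm(rows=[[-1, 2, 25, 0], [-2, 2, 50, 0], [-2, 2, 70, 0], [-2, 2, 81, 0], [-2, 2, 81, 0], [-2, 2, 81, 0]])

```text
time: 21.0
eef_pos: [0.6627, 0.0473, 0.1504]
tool_rot: [179.9, 0.2, 91.4]
wrist_force: [-0.2, 0.0, 0.8]
width: 0.0852
```

Request:
move_arm(rows=[[0, 0, 0, 0], [0, 0, 0, 0], [0, 0, 0, 0], [0, 0, 0, 0], [0, 0, 0, 0], [0, 0, 0, 0]], claw=10, grip_force=45)

```text
time: 21.6
eef_pos: [0.6627, 0.0473, 0.1504]
tool_rot: [179.9, 0.2, 91.4]
wrist_force: [-0.8, -0.4, -0.3]
width: 0.0237
```

Request:
move_arm(rows=[[0, 0, -10, 0], [0, 0, -30, 0], [0, 0, -55, 0], [0, 0, -80, 0], [0, 0, -90, 0], [0, 0, -90, 0]])

```text
time: 22.2
eef_pos: [0.6631, 0.0475, 0.2421]
tool_rot: [179.7, 0.2, 91.4]
wrist_force: [0.3, -0.1, -0.7]
width: 0.0237
```

```bash
python3 -c "
from h import *
go(.4485,-.155,.24,88.8)
for n in('scene','top'): cv2.imwrite(f'pics/{n}8.png',capture(n))
a=cv2.imread('pics/scene8.png')[100:250,200:400]
cv2.imwrite('pics/s8z.png',cv2.resize(a,None,fx=4,fy=4,interpolation=3))"
```

```text
t 22.2 pos [0.6631 0.0475 0.2421] rot [179.6839   0.1641  91.4193] w 23.7 F [ 0.3259 -0.1361 -0.721 ] -> [-197.2 -219.6    1.5] turn 2.6
```

View pics/s8z.png

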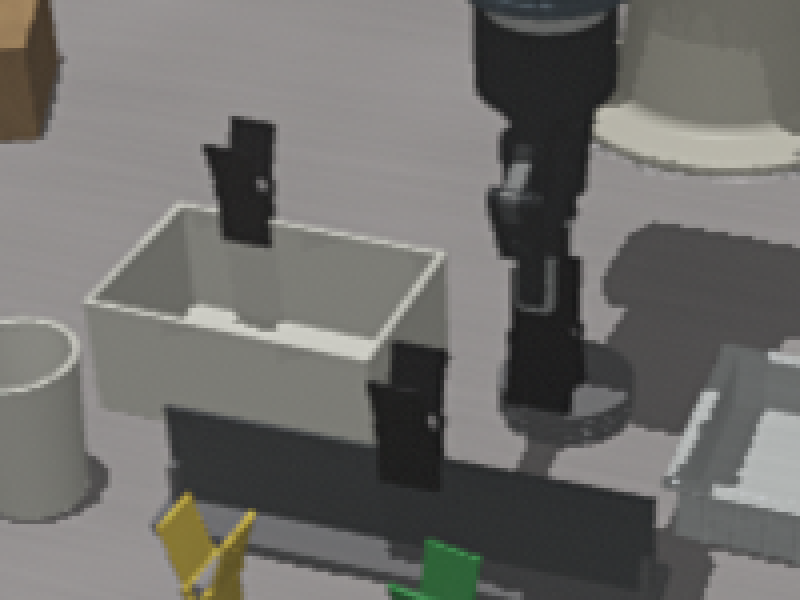

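Second clip held (zoomed (545,340)). Back away first so it clears the middle clip, then to the tub.

Request:
move_arm(rows=[[0, -45, 0, 0], [-10, -90, 0, 1], [-40, -125, 0, 2], [-75, -155, 0, 2.6], [-110, -185, 0, 2.6], [-150, -205, 0, 2.6], [-185, -219, 0, 2.6], [-197, -219, 0, 2.6], [-197, -219, 0, 2.6], [-197, -219, 0, 2.6]])

```text
time: 23.3
eef_pos: [0.448, -0.1542, 0.2392]
tool_rot: [180.0, 0.1, 88.8]
wrist_force: [-0.0, 0.6, -0.4]
width: 0.0236
```

```bash
python3 -c "
from h import *
go(.4485,-.155,.157,88.8)"
```

```text
t 23.3 pos [ 0.448  -0.1542  0.2392] rot [179.9551   0.1042  88.7957] w 23.6 F [-0.0287  0.621  -0.3717] -> [-0.7  0.4 82.2] turn -0.0
```

Request:
move_arm(rows=[[0, 0, 25, 0], [0, 0, 50, 0], [0, 0, 70, 0], [0, 0, 82, 0], [0, 0, 82, 0], [0, 0, 82, 0]])

```text
time: 23.9
eef_pos: [0.4483, -0.1534, 0.1572]
tool_rot: [180.0, 0.1, 88.9]
wrist_force: [0.1, -0.7, -0.1]
width: 0.0239
```

```bash
python3 -c "
from h import *
go(.4485,-.155,.157,88.8)
for n in('scene','top'): cv2.imwrite(f'pics/{n}9.png',capture(n))
a=cv2.imread('pics/scene9.png')[80:230,200:350];b=cv2.imread('pics/top9.png')[180:330,350:500]
cv2.imwrite('pics/s9z.png',cv2.resize(np.hstack([a,b]),None,fx=2.66,fy=2.66,interpolation=3))"
```

```text
t 23.9 pos [ 0.4483 -0.1534  0.1572] rot [179.9868   0.0826  88.8679] w 23.9 F [ 0.1033 -0.6963 -0.0708] -> [-1.6  0.2  0.2] turn 0.1
```

View pics/s9z.png

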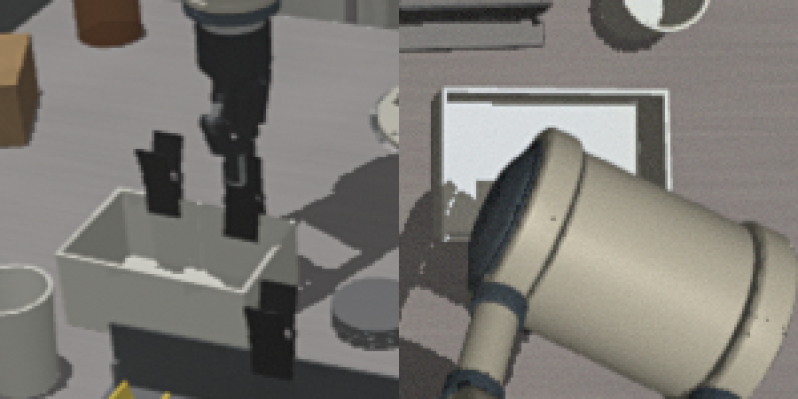

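The clip sits over the wall at (243,215), at the same depth as its neighbour and with no contact force. Release.

Request:
move_arm(rows=[[0, 0, 0, 0], [0, 0, 0, 0], [0, 0, 0, 0], [0, 0, 0, 0], [0, 0, 0, 0]], claw=85)

```text
time: 24.5
eef_pos: [0.4485, -0.154, 0.1578]
tool_rot: [179.9, 0.1, 88.8]
wrist_force: [0.3, -0.1, 0.1]
width: 0.085
```

Request:
move_arm(rows=[[0, 0, -20, 0], [0, 0, -50, 0], [0, 0, -80, 0], [0, 0, -80, 0]])

```text
time: 24.9
eef_pos: [0.4499, -0.1546, 0.2411]
tool_rot: [179.6, 0.3, 88.8]
wrist_force: [-0.0, -0.5, 0.3]
width: 0.0851
```

```bash
python3 -c "
from h import *
go(.6645,-.0357,.235,91.4)"
```

```text
t 24.9 pos [ 0.4499 -0.1546  0.2411] rot [179.6135   0.2591  88.8281] w 85.1 F [-0.0459 -0.4973  0.2814] -> [123.3 212.1   7. ] turn -2.6
```

Request:
move_arm(rows=[[20, 38, 3, 0], [45, 76, 5, -1], [65, 114, 7, -2], [90, 152, 7, -2.6], [110, 190, 7, -2.6], [123, 212, 7, -2.6], [123, 212, 7, -2.6], [123, 212, 7, -2.6]])

```text
time: 25.7
eef_pos: [0.664, -0.0357, 0.2338]
tool_rot: [179.7, 0.3, 91.5]
wrist_force: [-0.5, 0.3, 0.5]
width: 0.085
```

```bash
python3 -c "
from h import *
go(.6645,-.0357,.150,91.4)
for n in('scene','top'): cv2.imwrite(f'pics/{n}a.png',capture(n))
a=cv2.imread('pics/scenea.png')[80:230,200:350];b=cv2.imread('pics/topa.png')[160:310,330:480]
cv2.imwrite('pics/saz.png',cv2.resize(np.hstack([a,b]),None,fx=2.66,fy=2.66,interpolation=3))"
```

```text
t 25.7 pos [ 0.664  -0.0357  0.2338] rot [179.7158   0.2697  91.4708] w 85.0 F [-0.5114  0.3317  0.4522] -> [ 0.4  0.1 83.8] turn 0.1
```

View pics/saz.png

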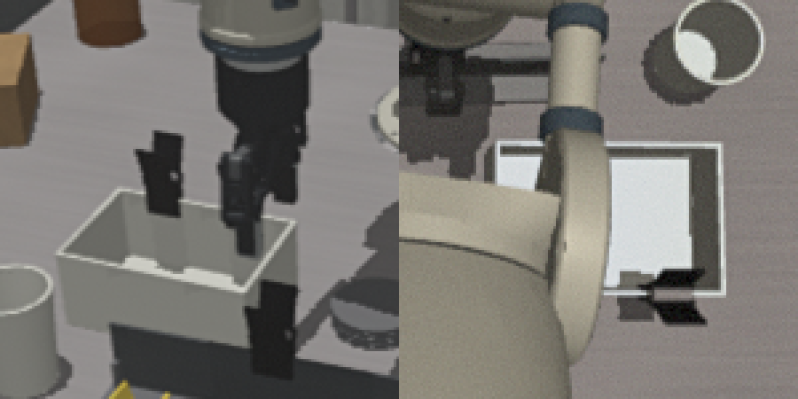

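Request:
move_arm(rows=[[0, 0, 25, 0], [0, 0, 50, 0], [0, 0, 70, 0], [0, 0, 83, 0], [0, 0, 83, 0], [0, 0, 83, 0]])

```text
time: 26.4
eef_pos: [0.664, -0.0371, 0.1522]
tool_rot: [179.7, 0.3, 91.4]
wrist_force: [0.0, -0.3, 0.5]
width: 0.0852
```

Request:
move_arm(rows=[[0, 0, 0, 0], [0, 0, 0, 0], [0, 0, 0, 0], [0, 0, 0, 0], [0, 0, 0, 0], [0, 0, 0, 0]], claw=10)

```text
time: 27.0
eef_pos: [0.664, -0.0371, 0.1523]
tool_rot: [179.7, 0.3, 91.4]
wrist_force: [-0.1, 0.1, -0.0]
width: 0.0229
```

Request:
move_arm(rows=[[0, 0, -10, 0], [0, 0, -30, 0], [0, 0, -55, 0], [0, 0, -75, 0], [0, 0, -75, 0]])

```text
time: 27.5
eef_pos: [0.6649, -0.0369, 0.231]
tool_rot: [179.4, 0.3, 91.4]
wrist_force: [0.4, 0.1, -0.9]
width: 0.0229
```

```bash
python3 -c "
from h import *
go(.515,.213,.22,91.4)
for n in('scene','top'): cv2.imwrite(f'pics/{n}b.png',capture(n))
a=cv2.imread('pics/sceneb.png')[80:250,200:400];
cv2.imwrite('pics/sbz.png',cv2.resize(a,None,fx=3.5,fy=3.5,interpolation=3))"
```

```text
t 27.5 pos [ 0.6649 -0.0369  0.231 ] rot [179.3626   0.3306  91.3853] w 22.9 F [ 0.3887  0.0531 -0.8585] -> [ 253.5 -143.9    7.9] turn -0.0
```

View pics/sbz.png

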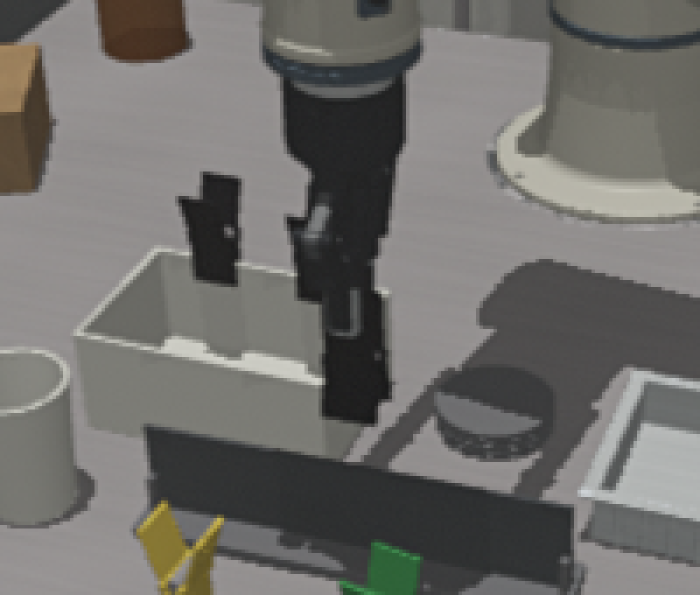

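The weak clip is held (zoomed (355,350)), and the strip is empty. To the pan.

Request:
move_arm(rows=[[40, -20, 0, 0], [75, -45, 0, 0], [115, -65, 0, 0], [150, -85, 0, 0], [190, -105, 0, 0], [225, -125, 0, 0], [253, -144, 0, 0], [253, -144, 8, 0], [253, -144, 8, 0]])

```text
time: 28.5
eef_pos: [0.5125, 0.2129, 0.2162]
tool_rot: [179.8, 0.3, 91.5]
wrist_force: [0.1, -0.8, 0.3]
width: 0.0231
```

```bash
python3 -c "
from h import *
go(.515,.213,.103,91.4)"
```

```text
t 28.5 pos [0.5125 0.2129 0.2162] rot [179.7526   0.3368  91.4754] w 23.1 F [ 0.1032 -0.7934  0.252 ] -> [  0.7   2.  113.2] turn 0.1
```

Request:
move_arm(rows=[[0, 2, 30, 0], [0, 2, 60, 0], [0, 2, 85, 0], [0, 2, 103, 0], [0, 2, 111, 0], [0, 2, 113, 0], [0, 2, 113, 0]])

```text
time: 29.2
eef_pos: [0.5154, 0.212, 0.1035]
tool_rot: [179.7, 0.3, 91.4]
wrist_force: [-0.0, -0.4, -0.1]
width: 0.0235
```

```bash
python3 -c "
from h import *
go(.515,.213,.103,91.4)
for n in('scene','top'): cv2.imwrite(f'pics/{n}c.png',capture(n))
a=cv2.imread('pics/scenec.png')[100:270,300:500];
cv2.imwrite('pics/scz2.png',cv2.resize(a,None,fx=3.5,fy=3.5,interpolation=3))"
```

```text
t 29.2 pos [0.5154 0.212  0.1035] rot [179.7399   0.3347  91.4441] w 23.5 F [-0.0427 -0.4089 -0.1077] -> [ 1.  -0.4  0.4] turn 0.0
```

View pics/scz2.png

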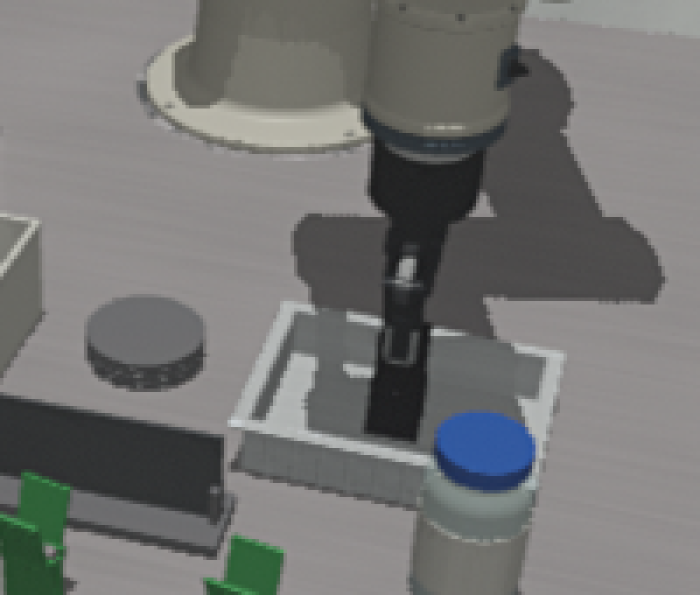

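Request:
move_arm(rows=[[0, 0, 5, 0], [0, 0, 9, 0], [0, 0, 9, 0]])

```text
time: 29.6
eef_pos: [0.5173, 0.2128, 0.0971]
tool_rot: [179.4, 0.2, 91.5]
wrist_force: [-3.0, -1.2, 32.0]
width: 0.0232
```

Request:
move_arm(rows=[[0, 0, 0, 0], [0, 0, 0, 0], [0, 0, 0, 0], [0, 0, 0, 0], [0, 0, 0, 0]], claw=85)

```text
time: 30.1
eef_pos: [0.5172, 0.2127, 0.0969]
tool_rot: [179.4, 0.3, 91.5]
wrist_force: [0.5, -0.4, 0.8]
width: 0.085
```

Request:
move_arm(rows=[[0, 0, -20, 0], [0, 0, -50, 0], [0, 0, -90, 0], [0, 0, -130, 0], [-10, -45, -150, 0], [-50, -50, -150, 0], [-90, -60, -150, 0], [-130, -60, -150, 0], [-130, -60, -150, 0]])

```text
time: 31.0
eef_pos: [0.4588, 0.0784, 0.247]
tool_rot: [179.4, 0.3, 91.3]
wrist_force: [-0.3, 1.0, -0.6]
width: 0.0849
```

```bash
python3 -c "
from h import *
go(.515,.213,.103,91.4)
for n in('scene','top'): cv2.imwrite(f'pics/{n}d.png',capture(n))
a=cv2.imread('pics/scened.png')[120:280,180:480];
cv2.imwrite('pics/sdz.png',cv2.resize(a,None,fx=2.6,fy=2.6,interpolation=3))
for c in('top','scene'):
  for m in masks_of('clip_a',c):
    print(c,round(m['p'],2),np.round(m['position'],1),atz(c,m['position'],.03),atz(c,m['position'],.12))
"
```

```text
t 31.0 pos [0.4588 0.0784 0.247 ] rot [179.4342   0.3043  91.2897] w 84.9 F [-0.3007  1.0434 -0.5906] -> [134.   57.8 143.9] turn -0.1
top 0.87 [372.5 148.9] [ 0.7646 -0.1236  0.03  ] [ 0.7406 -0.1122  0.12  ]
top 0.78 [320.7 144.3] [0.7785 0.015  0.03  ] [0.7532 0.0142 0.12  ]
top 0.76 [396.  269.8] [ 0.4445 -0.1765  0.03  ] [ 0.4487 -0.1604  0.12  ]
top 0.74 [433.1 272.2] [ 0.4374 -0.272   0.03  ] [ 0.4422 -0.2475  0.12  ]
top 0.71 [265.5 142.8] [0.7839 0.1628 0.03  ] [0.7581 0.149  0.12  ]
top 0.56 [241.4 236.5] [0.5341 0.2231 0.03  ] [0.5304 0.204  0.12  ]
scene 0.94 [412.1 211.8] [0.5051 0.209  0.03  ] [0.6227 0.2221 0.12  ]
scene 0.92 [312.8 256.4] [0.7476 0.02   0.03  ] [0.8375 0.0548 0.12  ]
scene 0.83 [289.  146.9] [ 0.2928 -0.2266  0.03  ] [ 0.4348 -0.1635  0.12  ]
scene 0.81 [261.6 144.7] [ 0.3072 -0.3163  0.03  ] [ 0.4475 -0.2429  0.12  ]
scene 0.72 [252.  242.4] [ 0.748  -0.1377  0.03  ] [ 0.8378 -0.0848  0.12  ]
scene 0.6 [369.  273.2] [0.7592 0.1591 0.03  ] [0.8477 0.1779 0.12  ]
```

View pics/sdz.png

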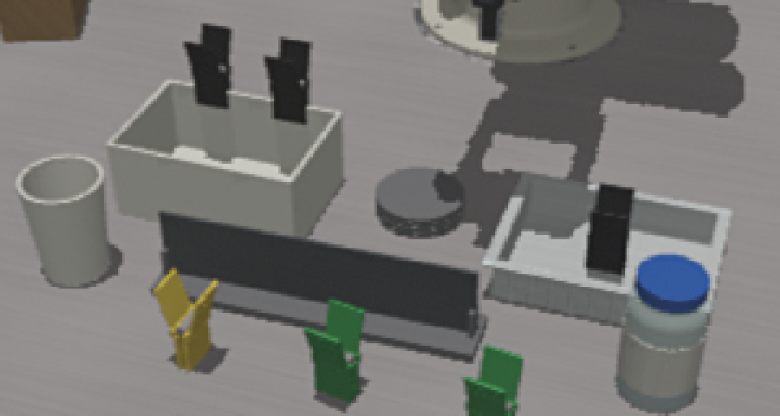

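View pics/topd.png

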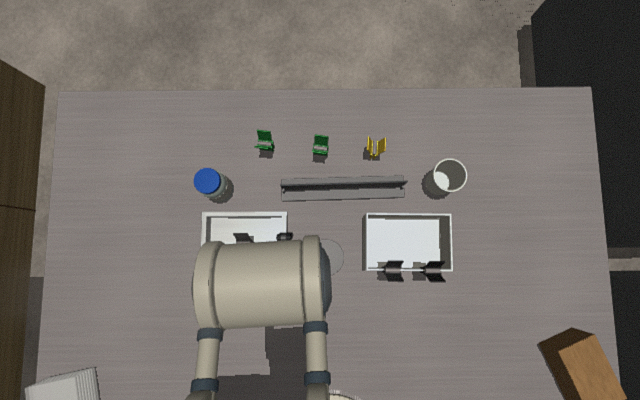

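Request:
move_arm(rows=[[-20, 0, -30, 0], [-40, 0, -30, 0], [-40, 0, -30, 0], [-40, 0, -30, 0], [-40, 0, -30, 0], [-40, 0, -30, 0], [-40, 0, -30, 0], [-40, 0, -30, 0], [-40, 0, -30, 0], [-40, 0, -30, 0]])

```text
time: 32.2
eef_pos: [0.4598, 0.0426, 0.277]
tool_rot: [179.4, 0.2, 91.5]
wrist_force: [0.8, 0.1, 0.4]
width: 0.085
```

```bash
python3 -c "
from h import *
a=cv2.imread('pics/scened.png');b=capture('scene');cv2.imwrite('pics/scenee.png',b)
for n,(y0,y1,x0,x1) in dict(pan=(190,235,395,430),tub=(125,170,245,305)).items():
  print(n,cv2.absdiff(a,b)[y0:y1,x0:x1].mean(),cv2.phaseCorrelate(*[np.float64(cv2.cvtColor(i[y0:y1,x0:x1],6)) for i in(a,b)]))
for n,p in(('lids_mid',.014),('shaker_mid',.065),('cup_mid',.055)):
  print(n,[np.round(m['position']) for m in masks_of(n,'scene')[:1]])
cv2.imwrite('pics/sez.png',cv2.resize(b[120:280,180:480],None,fx=2.6,fy=2.6,interpolation=3))
go(.5,0,.2)"
```

```text
pan 4.851428571428571 ((-0.08907544370490683, 0.4073267247869161), 0.840006197900825)
tub 0.7140740740740741 ((-0.0025748081845691217, 0.5088845134419842), 0.9973823876486555)
lids_mid [array([345., 196.])]
shaker_mid [array([434., 248.])]
cup_mid [array([203., 202.])]
t 32.4 pos [0.4598 0.0425 0.277 ] rot [179.4369   0.2409  91.4778] w 84.9 F [-0.686   0.5808 -1.209 ] -> [-43.2  38.3  77.6] turn 0.2
```

View pics/sez.png

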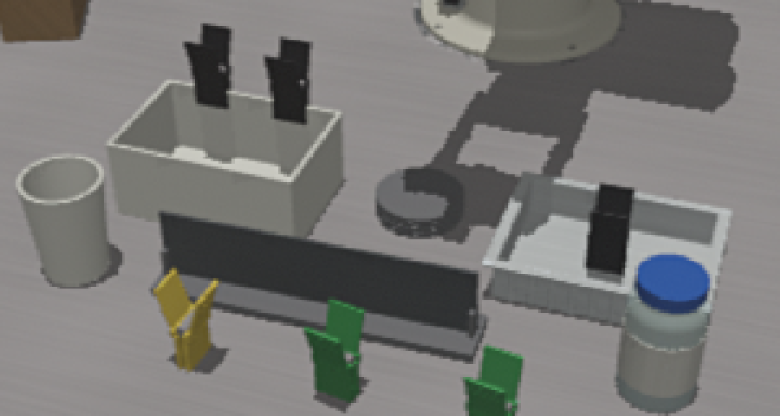

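Nothing moved between the two pictures: the two stiff clips are at (212,65) and (290,80), the weak one stands in the pan at (610,230), and the lids, jar and cup are in place.

```bash
python3 -c "
from station import *
print(hand_in())"
```

```text
the job is handed in; nothing more can be done
None
```

The weak clip was the middle one. It is in the foil pan, both stiff clips are clamped on the tub's near wall, and the job is handed in at about 32 s. No verdict was reported.

- **Finding the weak clip:** Squeezing the handles at the lowest grip force closed all three clips alike, so that told me nothing. I then pushed one handle of each clip sideways with one finger and read the wrist force. The left and right clips pushed back with about 3–5.5 N. The middle one gave only about 1–2 N.
- **Last checks:**
  - Two pictures about 1.2 s apart show the stiff clips upright and still. From the arm's pose when I let go, their pivots are about 25 mm above the rim.
  - The weak clip stands upright on the pan floor near its middle, so its pivot should be about 45 mm up; the limit is 55 mm. It did not fall over.
  - The lids, jar and cup show no visible shift, and the gripper is open and clear of everything.
- **What went less smoothly:** Lowering the weak clip pressed it onto the pan floor with about 32 N for a moment, until I opened the gripper. I could not measure how hard the jaws grip the tub wall. I only know those two clips felt stiff.

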